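Fit battery packs and hold a tester on the terminal

ROBOT

A 7-joint arm with a two-finger parallel gripper is mounted at the origin on the work surface. World frame = base frame: x ahead of the robot, y to its left, z up, the work surface at z = 0. Lengths are in m, angles in rad, forces in N, time in s.
With the tool pointing down it reaches from about 0.4 to 0.85 m from the base axis. Payload 10.4 kg.
Tool frame: the origin (TCP) lies at the very end of the fingers, on their centre line; the grasp point (between the pads) lies 19 mm behind it; z points along the fingers, y is the line along which they close (so a half turn about z gives the same grasp; the last joint's range is limited). The gripper opens to 87 mm and grips with 3 to 60 N. Pads are 19 mm wide; open, the fingers measure 117 mm over their backs; the gripper's body (75 mm by 190 mm) begins 51 mm behind the grasp point.
Start: joints at [-1.17, 0.332, -0.065, 1.46, 0.022, 1.35, -0.088], TCP at [0.257, 0.57, 0.223] pointing down, gripper open.
Joint ranges: [-2.6, 2.6], [-0.5, 2.12], [-1.47, 1.34], [0.16, 2.42], [-1.27, 4.41], [0.06, 2.06], [-2.6, 2.6]. Speed limits (rad/s): [2.22, 2.22, 2.79, 2.79, 3.14, 3.14, 3.14].

INTERFACE

Orientations are given as a unit quaternion [x, y, z, w].
In Python, from bench import r gives the robot as it stands.
- The arm moves only by the shell command python3 -m crank 'ROWS' [FORCE]. ROWS is JSON, a list that holds one entry, the list of rows, each a list of 5 numbers: the shift along the tool's x, y, z in mm, then the turn about the tool's z in degrees, then the opening, from -1 (shut) to 1 (fully open). A call has 1 to 20 rows; each row is the pose to reach, as a shift and turn from the pose commanded when the call began, along the tool's axes at that moment; what a row does not reach only later rows make up. A row lasts 1/10 s, in which the tool goes at most 50 mm and 8.59 degrees, less where a joint would pass 70% of its speed; a pose out of reach is approached as far as the arm can. A call with a gripper value outside its range is refused whole. The fingers move at their own pace and stop on an object; FORCE is the grip in N (left out, the last holds). Time passes only in rows, so rows that repeat a pose let the fingers close. It gives the time, the measured TCP pose, the force, the opening and the grip force at its end, in the units of the state.
- r.read_state(): the state, without advancing time (a new reading comes with each control period).
- r.camera(name): name is "scene" or "top"; returns a dict with "image" (420x560x3 uint8, red, green, blue), "vfov" (degrees; the focal length in pixels is half the picture's height over the tangent of half this angle, whatever the lens; pixels are square), "cx", "cy" (the principal point, pixels), "k1" (the pictures are not rectified: a ray, as slopes to the right and down, at radius r is drawn at 1 + k1 r^2 times it, then the intrinsics apply), "eye" and "attitude" of the camera in the world. Camera axes: x right, y down, z forward; pixel columns grow to the right and rows downward; lengths in m; the calibration is good to about 2 mm. A picture is of the moment at which its call begins. There is no depth.
- r.close_job(): hands the job in; it is judged then, once.
The state is a dict: "time": time; "joint_positions": joint angles; "joint_vel": joint speeds; "joint_torque": joint torques, N m; "ee_pos": TCP position; "eef_rot": TCP orientation; "ft_force": force on the tool from outside, world axes, zero at the start; "torque": the same for the moment, N m; "width": finger opening in m; "grip_force": force on a finger pad.
Only numpy, scipy, OpenCV 4.12 (cv2) and the standard library are available. Lean on these libraries where they do the work, as an engineer would, in place of code of your own. Each camera call takes 0.05 s, during which the arm holds its last target. There are 200 camera calls.

TASK

Pack both loose battery packs upright into the free bay of the black battery carrier, each set down without being dropped and fully down on the floor beside the pack that is already there. Then take the hand-held tester out of its stand and, keeping it upright, press its spring tip gently onto the middle of the round brass terminal of the wider pack so that the tip is pushed about half-way in. Finish while still holding it there (the program ends with the tester gripped and the tip pressed), and leave everything else on the bench where it is.

Things in the scene. Friction and masses are not known exactly. Their poses are not given: they have to be found in the camera images.
- carrier: Black open tray, fixed, 109 (x) x 73 (y) x 22 mm high, walls and floor 4 mm. Origin: centre of underside, z up. A pack that stays (top 45 mm high, tabs to 50) fills x = 24.5 to 50.5 mm. Free bay: x = -50.5 to 24.5, y = -32.5 to 32.5 mm. The loose packs go side by side along x, in any order and either way round, their 60 mm lengths along y, filling 66 of its 75 mm.
- pack_wide: The wider grey battery pack, loose, upright: block 40 (x) x 60 (y) x 64 mm high, paper label, about 0.34 kg. Origin: centre of underside, z up. On top a round brass terminal at y = +16 mm and a small steel tab (5 mm high) at y = -18 mm. Can be gripped across its 60 mm length (along y) near the top, clear of the tray's low walls.
- pack_narrow: The narrower grey battery pack: a block 26 (x) x 60 (y) x 64 mm high with a paper label, about 0.22 kg, standing upright and loose. Origin: centre of its underside, z up. Two small steel tabs (5 mm high) on top at y = +18 and -18 mm. Grip as the wide one.
- terminal (a point): Centre of the top face of the wide pack's round brass terminal (16 mm across, 3 mm high, on a black ring), 67 mm above the pack's underside. The spot to press.
- tester: Hand-held tester, loose, upright in its stand, 135 mm, 0.1 kg. Origin: end of the unpressed spring tip; z up along the handle. From there up: brass pin 5 mm across to 16 mm; black nose, 18 mm across, to 45; round rubber collar, 36 across, to 51; square handle 22 x 22 mm (sides along x, y) to 135, grip it there. Collar rests on the stand: lift 45 mm to come free.
- tip_point (a point): The end of the tester's brass spring tip; it moves with the tip as that is pressed in.
- tester_tip (a joint): How far the spring tip is pushed into the tester, m: 0 out, 0.010 fully in (then it is rigid). The spring needs about 1 N to start and 300 N/m more: 2.5 N at half-way (0.005).
- stand: Aluminium block for the tester, fixed, 70 x 70 x 52 mm high, with a 27 mm upright hole through its middle. Origin: centre of its underside.
- organiser: Low open grey tray with compartments, 80 x 110 x 25 mm, loose; origin: centre of underside. Leave alone. It and the stand swap places from run to run.
- heatsink: Finned aluminium heat sink, 60 x 50 x 26 mm, loose; origin: centre of underside. Leave alone.
- capacitor: Black upright capacitor can, 28 mm across, 40 mm high, loose; origin: centre of underside. Leave alone.
- spool: Upright white-flanged metal spool, 56 mm across, 42 mm high, loose; origin: centre of underside. Leave alone.
- screwdriver: Screwdriver lying beyond the carrier, about 170 mm long, black handle, loose. Leave alone.
- fan: Black cooling fan lying flat, 80 x 80 x 25 mm, loose; origin: centre of underside. Leave alone.
Things that resemble listed ones, but are neither listed nor needed, are in the scene too. What is shaped like the tester but purple is not meant.

How it is judged:
By the outcome, as a careful person would: the job done as asked, in the order asked, and still so for the second after the job is handed in, while the arm keeps its last pose, push and grip.
It also fails if it takes over 72 s, if anything falls off the work surface, if the arm or the gripper's body presses on something with over 40 N, if the wrist force passes 120 N, or if a joint passes its speed limit or range.

## Working session

There is one attempt and no reset: what is moved stays moved. The work goes in short steps, Python scripts to look and compute and a shell command to move; the robot and the scene stay as the last step left them, time stands still between calls to the robot, and variables do not carry over. Pictures are saved under pics/ and viewed, at most 14 in all, crops included, and the job is handed in when it is done.

```bash
mkdir -p pics; ls; python3 - <<'E'
from bench import r
import cv2
s=r.read_state()
print({k:s[k] for k in('time','ee_pos','eef_rot','width','ft_force')})
for n in('scene','top'):
    c=r.camera(n); cv2.imwrite(f'pics/{n}0.png',c['image'][:,:,::-1])
    print(n,{k:v for k,v in c.items() if k!='image'})
E
```

```text
pics
{'time': 0.0, 'ee_pos': array([0.25687244, 0.56934279, 0.2217554 ]), 'eef_rot': array([ 2.10316149e-01,  9.77633169e-01, -6.99876657e-04, -1.17247038e-04]), 'width': 0.08685180371797663, 'ft_force': array([-0.22472341,  0.60694045,  0.06501763])}
scene {'vfov': 44.760104531322945, 'cx': 282.640795242473, 'cy': 205.4553305377141, 'k1': -0.1493151815848836, 'eye': array([1.18144557, 0.8467736 , 0.93905223]), 'attitude': array([ 0.29678403,  0.8578855 , -0.39832348, -0.13149188])}
top {'vfov': 49.58006690220044, 'cx': 284.51435278681834, 'cy': 209.99765358011118, 'k1': -0.04832551948825985, 'eye': array([0.32639269, 0.02533286, 1.25924642]), 'attitude': array([-0.69985252,  0.70814061, -0.06181301,  0.0701603 ])}
```

View pics/scene0.png

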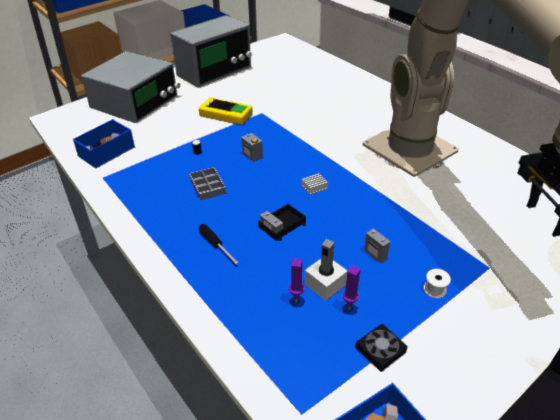

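View pics/top0.png

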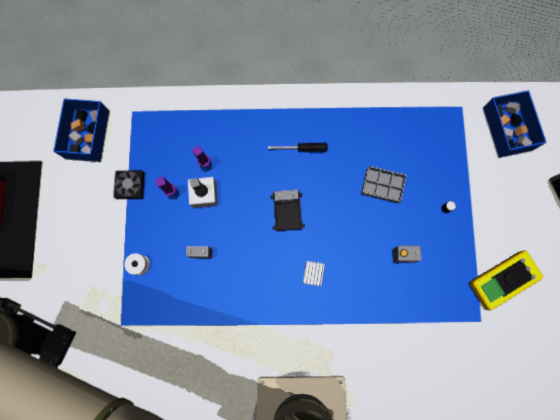

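The scene view shows the narrow pack at about (377,245), the wide pack at (252,147), the carrier at (282,221) and the tester in its stand at (327,265). In the top view they are at (199,252), (408,254), (288,211) and (202,190). The purple decoys stand beside the stand.

```bash
cat > h.py <<'E'
import numpy as np, cv2
from scipy.spatial.transform import Rotation as R
from bench import r
def ray(c,uv):
    f=210/np.tan(np.radians(c['vfov'])/2)
    K=np.array([[f,0,c['cx']],[0,f,c['cy']],[0,0,1.]])
    p=cv2.undistortPoints(np.array(uv,float).reshape(-1,1,2),K,np.array([c['k1'],0,0,0.]))[:,0]
    return R.from_quat(c['attitude']).apply(np.c_[p,np.ones(len(p))])
def plane(c,uv,z):
    d=ray(c,uv); return c['eye']+d*((z-c['eye'][2])/d[:,2])[:,None]
def proj(c,P):
    f=210/np.tan(np.radians(c['vfov'])/2)
    q=R.from_quat(c['attitude']).inv().apply(np.atleast_2d(P)-c['eye']); s=q[:,:2]/q[:,2:]
    s=s*(1+c['k1']*(s**2).sum(1))[:,None]
    return s*f+[c['cx'],c['cy']]
def tri(c1,p1,c2,p2):
    d=np.array([ray(c1,[p1])[0],-ray(c2,[p2])[0]]).T
    t=np.linalg.lstsq(d,c2['eye']-c1['eye'],rcond=None)[0]
    a=c1['eye']+d[:,0]*t[0]; b=c2['eye']-d[:,1]*t[1]
    return (a+b)/2, np.linalg.norm(a-b)
def crops(out,items,w=50,k=4,cols=4):
    L=[]
    for im,u,v in items:
        L.append(cv2.resize(im[v-w//2:v+w//2,u-w//2:u+w//2,::-1],None,fx=k,fy=k,interpolation=cv2.INTER_CUBIC))
    cv2.imwrite(out,np.vstack([np.hstack(L[i:i+cols]) for i in range(0,len(L),cols)]))
E
python3 - <<'E'
from h import *
t=r.camera('top');s=r.camera('scene')
T,S=t['image'],s['image']
crops('pics/c1.png',[(T,199,252),(T,408,254),(T,288,211),(T,202,190),(S,377,245),(S,252,147),(S,282,221),(S,327,265)])
for n,uv,z in(('narrow',(199,252),.064),('wide',(408,254),.064),('carrier',(288,211),.022),('stand',(202,192),.052)): print(n,plane(t,[uv],z)[0].round(3))
print(R.from_quat(r.read_state()['eef_rot']).as_matrix().round(3))
E
```

```text
narrow [0.443 0.265 0.064]
wide [ 0.431 -0.285  0.064]
carrier [0.558 0.029 0.022]
stand [0.608 0.263 0.052]
[[-0.912  0.411 -0.   ]
 [ 0.411  0.912 -0.001]
 [-0.    -0.001 -1.   ]]
```

View pics/c1.png

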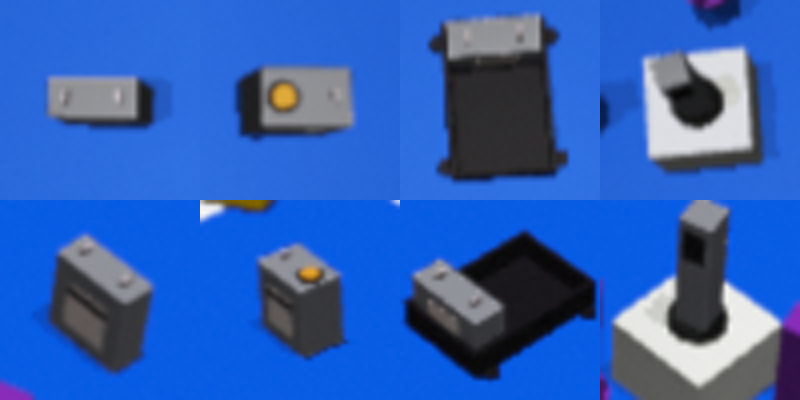

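Crops: the top faces of both packs are clear light-grey rectangles. The wide pack's terminal sits at its left (+y) end. The resident pack is at the far (+x) end of the carrier, and the tester handle's top is at about (194,183).

```bash
cat >> h.py <<'E'
def comp(c,u,v,lo=95,hi=210,w=30,sat=45,gold=False):
    im=c['image'].astype(int); m=(im.max(2)-im.min(2)<sat)&(im.mean(2)>lo)&(im.mean(2)<hi)
    if gold: m|=(im[:,:,0]-im[:,:,2]>25)
    k=np.zeros(m.shape,bool);k[max(0,v-w):v+w,max(0,u-w):u+w]=1
    n,l,st,ce=cv2.connectedComponentsWithStats((m&k).astype(np.uint8),connectivity=4)
    if n<2: return None
    i=1+np.argmax(st[1:,4]); mm=(l==i).astype(np.uint8)
    return mm,ce[i],st[i,4]
def rect(c,mm,z):
    cn=max(cv2.findContours(mm,cv2.RETR_EXTERNAL,cv2.CHAIN_APPROX_NONE)[0],key=cv2.contourArea)[:,0]
    P=plane(c,cn,z)[:,:2].astype(np.float32)*1000
    (x,y),(w,h),a=cv2.minAreaRect(P)
    if w<h: w,h,a=h,w,a+90
    a=(a+90)%180-90   # long-side direction, deg from world x
    return np.round([x,y,w,h,a],1)
E
python3 - <<'E'
from h import *
t=r.camera('top');s=r.camera('scene')
for n,a,b in(('narrow',(199,252),(375,238)),('wide',(408,252),(252,143)),('res',(288,195),(271,218))):
    A=comp(t,*a,gold=True,w=20);B=comp(s,*b,gold=True,w=16)
    print(n,A[1].round(1),A[2],B[1].round(1),B[2],tri(t,A[1],s,B[1]),rect(t,A[0],.064 if n!='res' else .05))
    for lo in(110,120): 
        B=comp(s,*b,lo=lo,gold=True,w=16); print(lo,B[1].round(1),B[2],tri(t,A[1],s,B[1])[0].round(4))
# gold terminal
def gold(c,u,v):
    im=c['image'].astype(int);m=(im[:,:,0]-im[:,:,2]>40);k=np.zeros(m.shape,bool);k[v-12:v+12,u-12:u+12]=1
    y,x=np.nonzero(m&k);return np.array([x.mean(),y.mean()])
print('term',tri(t,gold(t,404,253),s,gold(s,253,141)))
im=t['image'].astype(int)
# stand white & carrier black
A=comp(t,202,192,lo=200,hi=256,w=25,sat=60);print('stand',rect(t,A[0],.052),A[2])
A=comp(t,288,211,lo=0,hi=70,w=35,sat=60);print('carr',rect(t,A[0],.022),A[2])
# handle top
A=comp(t,194,183,lo=60,hi=140,w=9);B=comp(s,328,243,lo=100,hi=200,w=8);print('handle',A[1],A[2],B[1],B[2],tri(t,A[1],s,B[1]),rect(t,A[0],.142))
E
```

```text
narrow [196.8 251.4] 211 [377.9 237.3] 160 (array([0.44514039, 0.27107221, 0.06128494]), np.float64(0.001660696328572056)) [444.  272.1  56.5  23.8  89.4]
110 [378.  237.1] 148 [0.4451 0.271  0.0617]
120 [377.9 237. ] 143 [0.4451 0.2709 0.0621]
wide [409. 253.] 325 [251.2 138.7] 111 (array([ 0.43411006, -0.2892138 ,  0.06218563]), np.float64(0.002148013290604423)) [ 433.2 -287.6   58.5   36.9   89.2]
110 [251.1 138.6] 104 [ 0.4342 -0.2892  0.0626]
120 [251.1 138.6] 98 [ 0.4342 -0.2892  0.0625]
res [286.  194.9] 202 [271.2 218.7] 156 (array([0.59880839, 0.03382854, 0.0428223 ]), np.float64(0.0009061270483201134)) [596.8  34.5  63.   24.2 -86.3]
110 [271.1 218.7] 145 [0.599  0.0337 0.043 ]
120 [271.1 218.7] 138 [0.5989 0.0337 0.0429]
term (array([ 0.43429462, -0.27360359,  0.06543327]), np.float64(0.0016621433079740166))
stand [613.  267.1  68.3  66.4 -85.2] 338
carr [558.3  30.9 106.2  85.6   3.4] 845
handle [195.91891892 182.83783784] 37 [327.77192982 243.40350877] 57 (array([0.61171806, 0.26331349, 0.13718908]), np.float64(0.0012532713478154113)) [611.4 263.9  23.7  20.1 -63.3]
```

```bash
cat >> h.py <<'E'
def go(x,y,z,yaw,show=True):
    "tool shift (mm) and turn (deg) to TCP x,y,z mm with tool y along world angle yaw"
    s=r.read_state();M=R.from_quat(s['eef_rot']).as_matrix()
    d=M.T@(np.array([x,y,z])-1000*s['ee_pos'])
    a=np.degrees(np.arctan2(M[1,1],M[0,1])); t=-((yaw-a+90)%180-90)
    print('shift',d.round(1),'turn',round(t,1),'| now',(1000*s['ee_pos']).round(1),'yaw',round(a,2),'t',round(s['time'],2),'w',round(s['width'],4),'F',s['ft_force'].round(1),'q7',s['joint_positions'][6].round(2))
E
python3 -c "
from h import *
go(445,271.5,120,89.6)"
```

```text
shift [-294.  -194.4  102.4] turn -23.9 | now [256.9 569.6 222.3] yaw 65.72 t 0.3 w 0.0872 F [-0.9 -0.5 -0.9] q7 -0.09
```

```bash
python3 -m crank '[[[-15,-10,0,-1,1],[-45,-30,5,-4,1],[-75,-50,10,-8,1],[-105,-70,20,-12,1],[-135,-90,30,-16,1],[-165,-110,40,-20,1],[-195,-130,50,-24,1],[-225,-150,60,-24,1],[-255,-170,75,-24,1],[-280,-185,90,-24,1],[-294,-194.4,102,-24,1],[-294,-194.4,102,-24,1],[-294,-194.4,102,-24,1]]]'; python3 - <<'E'
from h import *
go(445,271.5,35,89.6)
t=r.camera('top');s=r.camera('scene')
crops('pics/c2.png',[(t['image'],199,252),(s['image'],377,225)],w=90,k=4,cols=2)
E
```

```text
time: 1.6
ee_pos: [0.4448, 0.2721, 0.1207]
eef_rot: [0.003, 1.0, 0.0, -0.0]
ft_force: [-0.4, 1.0, 0.7]
width: 0.0871
grip_force: 0.0
shift [-0.2 -0.6 85.7] turn 0.1 | now [444.8 272.1 120.7] yaw 89.7 t 1.6 w 0.0871 F [-0.4  1.   0.7] q7 0.95
```

View pics/c2.png

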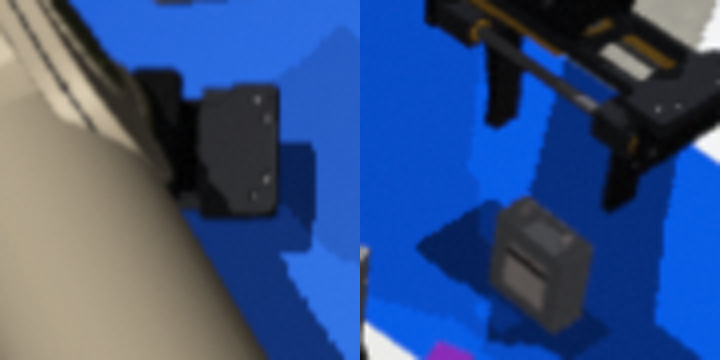

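The fingers straddle the narrow pack squarely in the scene crop: pack top at about (545,225), fingertips at (500,120) and (620,205). I'm descending to grip it.

```bash
python3 -m crank '[[[0,-0.6,20,0,1],[0,-0.6,40,0,1],[0,-0.6,60,0,1],[0,-0.6,75,0,1],[0,-0.6,85,0,1],[0,-0.6,85,0,1],[0,-0.6,85,0,0.3],[0,-0.6,85,0,0.2],[0,-0.6,85,0,0.2],[0,-0.6,85,0,0],[0,-0.6,85,0,0],[0,-0.6,85,0,0]]]' 30
```

```text
time: 2.9
ee_pos: [0.4453, 0.2712, 0.036]
eef_rot: [0.002, 1.0, 0.0, 0.0]
ft_force: [-0.6, -0.5, 4.7]
width: 0.0599
grip_force: 30.0
```

```bash
python3 -m crank '[[[0,0,-5,0,0],[0,0,-20,0,0],[0,0,-45,0,0],[0,0,-70,0,0],[0,0,-80,0,0],[0,0,-80,0,0]]]'; python3 - <<'E'
from h import *
go(525,29,125,93.7)
E
```

```text
time: 3.5
ee_pos: [0.4456, 0.2714, 0.1166]
eef_rot: [0.002, 1.0, 0.001, 0.001]
ft_force: [-0.7, 0.5, -3.1]
width: 0.0596
grip_force: 30.0
shift [ -80.6 -242.    -8.6] turn -4.0 | now [445.6 271.4 116.6] yaw 89.72 t 3.5 w 0.0596 F [-0.7  0.5 -3.1] q7 0.95
```

```bash
python3 -m crank '[[[-4,-12,-2,-1,0],[-12,-36,-4,-2,0],[-22,-66,-6,-3,0],[-32,-96,-9,-4,0],[-42,-126,-9,-4,0],[-52,-156,-9,-4,0],[-62,-186,-9,-4,0],[-72,-214,-9,-4,0],[-78,-234,-9,-4,0],[-80.6,-242,-9,-4,0],[-80.6,-242,-9,-4,0],[-80.6,-242,-9,-4,0]]]'; python3 - <<'E'
from h import *
go(525,29,125,93.7)
t=r.camera('top');s=r.camera('scene')
crops('pics/c3.png',[(t['image'],288,211),(s['image'],290,205)],w=90,k=4,cols=2)
E
```

```text
time: 4.7
ee_pos: [0.5239, 0.0299, 0.1238]
eef_rot: [-0.033, 0.999, 0.0, -0.001]
ft_force: [1.0, 1.2, -1.9]
width: 0.0596
grip_force: 30.0
shift [-1.  -1.  -1.2] turn 0.1 | now [523.9  29.9 123.8] yaw 93.79 t 4.7 w 0.0596 F [ 1.   1.2 -1.9] q7 1.55
```

View pics/c3.png

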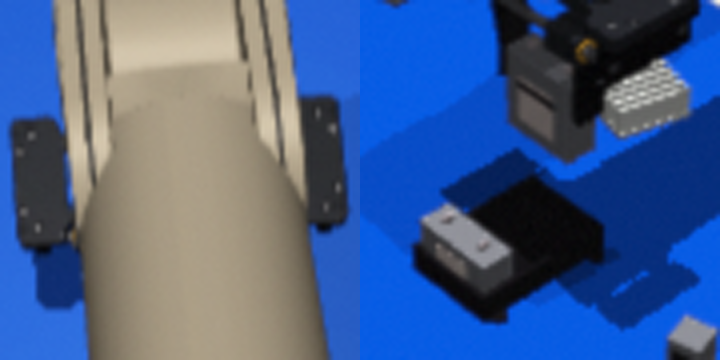

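The top view is blocked by the arm. The scene crop shows the narrow pack hanging upright over the near part of the tray. I'll lower it to just above the walls and check with an overlay of the predicted edges.

```bash
python3 -m crank '[[[-1,0.4,10,0,0],[-2,0.4,25,0,0],[-2,0.4,42,0,0],[-2,0.4,52,0,0],[-2,0.4,52,0,0]]]'; cat >> h.py <<'E'
def overlay(out,c,polys,u,v,w,k):
    im=cv2.resize(np.ascontiguousarray(c['image'][v-w//2:v+w//2,u-w//2:u+w//2,::-1]),None,fx=k,fy=k,interpolation=cv2.INTER_CUBIC)
    for P,col in polys:
        q=((proj(c,np.array(P)/1000.)-[u-w//2,v-w//2]+.5)*k).astype(int)
        cv2.polylines(im,[q.reshape(-1,1,2)],True,col,1)
    cv2.imwrite(out,im)
def box(cx,cy,yaw,x0,x1,y0,y1,z):
    a=np.radians(yaw);C=np.array([[np.cos(a),-np.sin(a)],[np.sin(a),np.cos(a)]])
    return [[*(C@p+[cx,cy]),z] for p in ([x0,y0],[x1,y0],[x1,y1],[x0,y1])]
E
python3 - <<'E'
from h import *
go(526,29.4,72,93.7)
s=r.camera('scene');e=r.read_state()['ee_pos']*1000
C=(560,31.6,3.6);b=e[2]-36
overlay('pics/o1.png',s,[(box(*C,-54.5,54.5,-36.5,36.5,22),(0,255,255)),(box(*C,-50.5,24.5,-32.5,32.5,22),(0,255,0)),(box(*C,24.5,50.5,-30,30,45),(255,255,0)),
 (box(e[0],e[1],3.7,-13,13,-30,30,b),(0,0,255)),(box(e[0],e[1],3.7,-13,13,-30,30,b+64),(0,0,255))],290,205,80,7)
E
```

```text
time: 5.3
ee_pos: [0.5252, 0.0294, 0.0708]
eef_rot: [-0.033, 0.999, -0.0, -0.001]
ft_force: [-0.4, 0.1, -2.1]
width: 0.0598
grip_force: 30.0
shift [-0.7 -0.1 -1.2] turn 0.1 | now [525.2  29.4  70.8] yaw 93.76 t 5.3 w 0.0598 F [-0.4  0.1 -2.1] q7 1.57
```

View pics/o1.png

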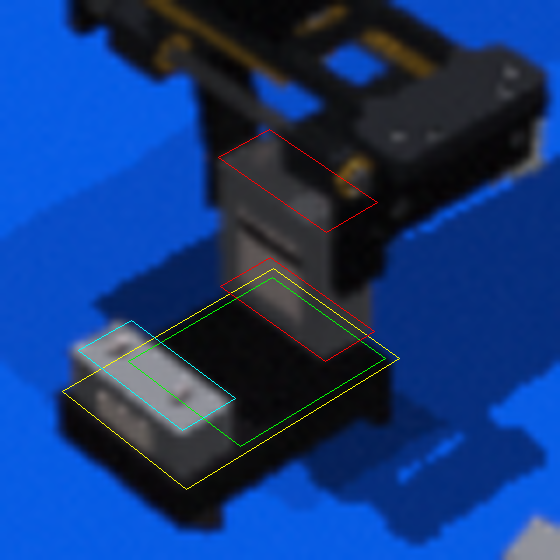

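The overlay matches: the predicted pack edges (red) lie on the held pack (bottom corner near (325,360)), the cyan outline lies on the resident pack's top, and the bay surrounds the pack. I'm lowering it in.

```bash
python3 -m crank '[[[-0.5,0,8,0,0],[-0.5,0,16,0,0],[-0.5,0,22,0,0],[-0.5,0,25,0,0],[-0.5,0,27,0,0],[-0.5,0,28,0,0],[-0.5,0,28,0,0]]]'; python3 -m crank '[[[0,0,0.8,0,0],[0,0,1.6,0,0],[0,0,2.3,0,0],[0,0,2.3,0,0]]]'
```

```text
time: 6.05
ee_pos: [0.527, 0.0292, 0.0446]
eef_rot: [-0.032, 0.999, 0.0, 0.0]
ft_force: [-1.3, -0.0, -2.5]
width: 0.0597
grip_force: 30.0
time: 6.45
ee_pos: [0.5269, 0.0292, 0.0422]
eef_rot: [-0.032, 0.999, 0.0, -0.0]
ft_force: [-0.2, -0.3, -2.3]
width: 0.0595
grip_force: 30.0
```

```bash
python3 -m crank '[[[0,0,0.7,0,0],[0,0,1.4,0,0],[0,0,1.4,0,0]]]'|sed -n 2p\;4p; python3 -m crank '[[[0,0,0.5,0,0],[0,0,1,0,0],[0,0,1,0,0]]]'|sed -n 2p\;4p
```

```text
ee_pos: [0.5268, 0.0292, 0.0407]
ft_force: [-0.3, 0.0, -2.3]
ee_pos: [0.527, 0.0292, 0.04]
ft_force: [-1.0, -0.9, -0.2]
```

```bash
python3 -m crank '[[[0,0,0.5,0,0],[0,0,0.5,0,0]]]'|sed -n 2p\;4p; python3 -m crank '[[[0,0,0,0,0.5],[0,0,0,0,0.65],[0,0,0,0,0.75],[0,0,0,0,0.75],[0,0,0,0,0.75],[0,0,-10,0,0.75],[0,0,-30,0,0.75],[0,0,-60,0,1],[0,0,-85,0,1],[0,0,-95,0,1],[0,0,-95,0,1]]]'; python3 - <<'E'
from h import *
go(434,-288.8,135,89.4)
E
```

```text
ee_pos: [0.5271, 0.0292, 0.04]
ft_force: [-3.7, -0.3, 7.2]
time: 8.35
ee_pos: [0.5278, 0.0294, 0.1359]
eef_rot: [-0.032, 0.999, 0.0, 0.001]
ft_force: [-0.9, -0.3, -0.6]
width: 0.0869
grip_force: 0.0
shift [ 1.143e+02 -3.114e+02  3.000e-01] turn 4.3 | now [527.8  29.4 135.9] yaw 93.72 t 8.35 w 0.0869 F [-0.9 -0.3 -0.6] q7 1.54
```

```bash
python3 -m crank '[[[5,-14,0,0,1],[15,-40,0,1,1],[27,-75,0,2,1],[40,-110,0,3,1],[53,-145,0,4,1],[66,-180,0,4.3,1],[79,-215,0,4.3,1],[92,-250,0,4.3,1],[103,-280,0,4.3,1],[110,-300,0,4.3,1],[114.3,-311.4,0,4.3,1],[114.3,-311.4,0,4.3,1]]]'; python3 - <<'E'
from h import *
go(434,-289,36,89.4)
t=r.camera('top');s=r.camera('scene');e=r.read_state()['ee_pos']*1000
A=comp(t,288,225,w=12);print(A[1],A[2],rect(t,A[0],.068))
B=comp(t,286,195,w=14);print(rect(t,B[0],.045))
crops('pics/c4.png',[(t['image'],288,211),(s['image'],255,130)],w=90,k=4,cols=2)
E
```

```text
time: 9.55
ee_pos: [0.4314, -0.2904, 0.1334]
eef_rot: [0.007, 1.0, 0.0, -0.001]
ft_force: [-0.7, 0.4, -0.1]
width: 0.0872
grip_force: 0.0
shift [-2.8  1.5 97.4] turn -0.2 | now [ 431.4 -290.4  133.4] yaw 89.24 t 9.55 w 0.0872 F [-0.7  0.4 -0.1] q7 2.16
[287.75       219.04464286] 224 [527.3  29.3  58.4  26.9  89.6]
[597.9  34.5  63.3  24.3 -86.3]
```

View pics/c4.png

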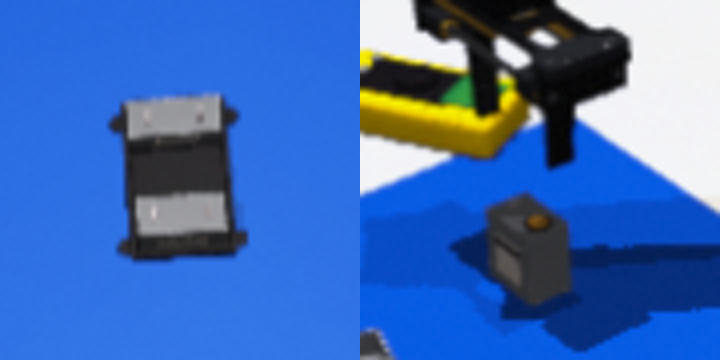

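The top crop shows the narrow pack seated in the near end of the bay with a clear gap up to the resident pack. In the scene crop the gripper is above the wide pack, whose terminal is on the +y side. I'm gripping it now.

```bash
python3 -m crank '[[[-1.5,1,15,0,1],[-2.8,1.5,40,0,1],[-2.8,1.5,65,0,1],[-2.8,1.5,85,0,1],[-2.8,1.5,97,0,1],[-2.8,1.5,97,0,1],[-2.8,1.5,97,0,0.3],[-2.8,1.5,97,0,0.2],[-2.8,1.5,97,0,0.2],[-2.8,1.5,97,0,0],[-2.8,1.5,97,0,0],[-2.8,1.5,97,0,0]]]' 40;  python3 -m crank '[[[0,0,-5,0,0],[0,0,-20,0,0],[0,0,-45,0,0],[0,0,-70,0,0],[0,0,-90,0,0],[0,0,-95,0,0],[0,0,-95,0,0]]]'; python3 - <<'E'
from h import *
go(562.4,31.8,130,93.6)
E
```

```text
time: 10.85
ee_pos: [0.4363, -0.2879, 0.0379]
eef_rot: [0.005, 1.0, -0.0, 0.001]
ft_force: [-0.7, -1.3, 5.9]
width: 0.0598
grip_force: 40.0
time: 11.55
ee_pos: [0.4359, -0.2873, 0.1323]
eef_rot: [0.005, 1.0, 0.0, 0.0]
ft_force: [1.1, -0.3, -4.1]
width: 0.0598
grip_force: 40.0
shift [-123.3  320.3    2.5] turn -4.2 | now [ 435.9 -287.3  132.3] yaw 89.43 t 11.55 w 0.0598 F [ 1.1 -0.3 -4.1] q7 2.16
```

```bash
python3 -m crank '[[[-5,14,0,0,0],[-15,40,0,-1,0],[-29,75,0,-2,0],[-43,110,0,-3,0],[-56,145,0,-4.2,0],[-70,180,0,-4.2,0],[-83,215,0,-4.2,0],[-97,250,0,-4.2,0],[-109,282,0,-4.2,0],[-119,305,0,-4.2,0],[-125,320,0,-4.2,0],[-125,320,0,-4.2,0],[-125,320,0,-4.2,0]]]'; python3 - <<'E'
from h import *
go(564.4,31.8,86,93.6)
E
```

```text
time: 12.85
ee_pos: [0.5635, 0.0302, 0.1313]
eef_rot: [-0.031, 1.0, -0.0, -0.001]
ft_force: [-0.2, 0.0, -3.5]
width: 0.0597
grip_force: 40.0
shift [-1.1  1.5 45.3] turn -0.0 | now [563.5  30.2 131.3] yaw 93.59 t 12.85 w 0.0597 F [-0.2  0.  -3.5] q7 1.57
```

```bash
python3 -m crank '[[[-0.5,0.8,6,0,0],[-1,1.5,14,0,0],[-1,1.5,14,0,0],[-1,1.5,14,0,0]]]'; python3 - <<'E'
from h import *
go(564.4,31.8,86,93.6)
s=r.camera('scene');e=r.read_state()['ee_pos']*1000
C=(560,31.6,3.6);b=e[2]-38;n=(527.2,29.3,3.6)
overlay('pics/o2.png',s,[(box(*C,24.5,50.5,-30,30,45),(255,255,0)),(box(*n,-13,13,-30,30,68),(0,255,0)),
 (box(e[0]-2,e[1],3.6,-20,20,-30,30,b),(0,0,255)),(box(e[0]-2,e[1],3.6,-20,20,-30,30,b+64),(0,0,255))],285,200,80,7)
E
```

```text
time: 13.25
ee_pos: [0.5647, 0.0324, 0.118]
eef_rot: [-0.031, 1.0, -0.0, -0.0]
ft_force: [0.7, -1.0, -3.3]
width: 0.0596
grip_force: 40.0
shift [ 0.3 -0.5 32. ] turn -0.0 | now [564.7  32.4 118. ] yaw 93.59 t 13.25 w 0.0596 F [ 0.7 -1.  -3.3] q7 1.57
```

View pics/o2.png

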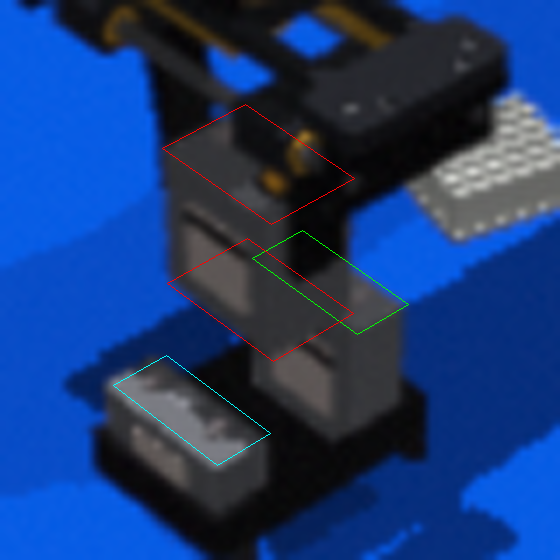

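The wide pack's edges match red (left edge near x=165, bottom near (272,360)), and it hangs centred between the narrow pack (green) and the resident pack (cyan). I'm lowering it stepwise.

```bash
python3 -m crank '[[[0.2,-0.5,6,0,0],[0.2,-0.5,12,0,0],[0.2,-0.5,18,0,0],[0.2,-0.5,24,0,0],[0.2,-0.5,24,0,0]]]';python3 -m crank '[[[0,0,8,0,0],[0,0,16,0,0],[0,0,24,0,0],[0,0,32,0,0],[0,0,40,0,0],[0,0,46,0,0],[0,0,46,0,0]]]'
```

```text
time: 13.8
ee_pos: [0.5642, 0.0323, 0.0931]
eef_rot: [-0.032, 0.999, -0.0, -0.001]
ft_force: [-0.1, -0.7, -2.8]
width: 0.0595
grip_force: 40.0
time: 14.5
ee_pos: [0.5642, 0.0322, 0.0473]
eef_rot: [-0.032, 1.0, -0.0, -0.001]
ft_force: [-0.9, -0.0, -3.2]
width: 0.0595
grip_force: 40.0
```

```bash
python3 -m crank '[[[0,0,1.5,0,0],[0,0,3,0,0],[0,0,4,0,0],[0,0,4,0,0]]]'|sed -n 2p\;4p;python3 -m crank '[[[0,0,0.5,0,0],[0,0,1,0,0],[0,0,1,0,0]]]'|sed -n 2p\;4p
```

```text
ee_pos: [0.5649, 0.0323, 0.0444]
ft_force: [0.3, 0.5, -3.2]
ee_pos: [0.5649, 0.0323, 0.0433]
ft_force: [0.7, 0.5, -2.9]
```

```bash
python3 -m crank '[[[0,0,0.5,0,0],[0,0,0.8,0,0],[0,0,0.8,0,0]]]'|sed -n 2p\;4p
```

```text
ee_pos: [0.5648, 0.0323, 0.0425]
ft_force: [0.0, -1.1, -3.0]
```

```bash
python3 -m crank '[[[0,0,0.5,0,0],[0,0,0.8,0,0],[0,0,0.8,0,0]]]'|sed -n 2p\;4p;python3 -m crank '[[[0,0,0.4,0,0],[0,0,0.5,0,0]]]'|sed -n 2p\;4p
```

```text
ee_pos: [0.5649, 0.0323, 0.042]
ft_force: [-2.4, -0.8, 0.8]
ee_pos: [0.565, 0.0323, 0.042]
ft_force: [-3.5, -0.5, 7.9]
```

```bash
python3 -m crank '[[[0,0,-0.5,0,0.5],[0,0,-0.5,0,0.65],[0,0,-0.5,0,0.75],[0,0,-0.5,0,0.75],[0,0,-0.5,0,0.75],[0,0,-10,0,0.75],[0,0,-30,0,0.75],[0,0,-60,0,0.75],[0,0,-100,0,0.75],[0,0,-140,0,0.5],[0,0,-180,0,0.2],[0,0,-205,0,0],[0,0,-205,0,0]]]'; python3 - <<'E'
from h import *
t=r.camera('top');s=r.camera('scene')
crops('pics/c5.png',[(t['image'],190,180),(s['image'],325,265)],w=80,k=5,cols=2)
go(611.5,263.5,250,90)
E
```

```text
time: 17.3
ee_pos: [0.5666, 0.0322, 0.2511]
eef_rot: [-0.031, 0.999, 0.001, 0.004]
ft_force: [1.4, -0.1, -0.1]
width: 0.052
grip_force: 0.0
shift [-61.  227.9  -3. ] turn 3.6 | now [565.   32.2 246.9] yaw 93.61 t 17.4 w 0.0466 F [ 0.4 -1.1 -0.8] q7 1.55
```

View pics/c5.png

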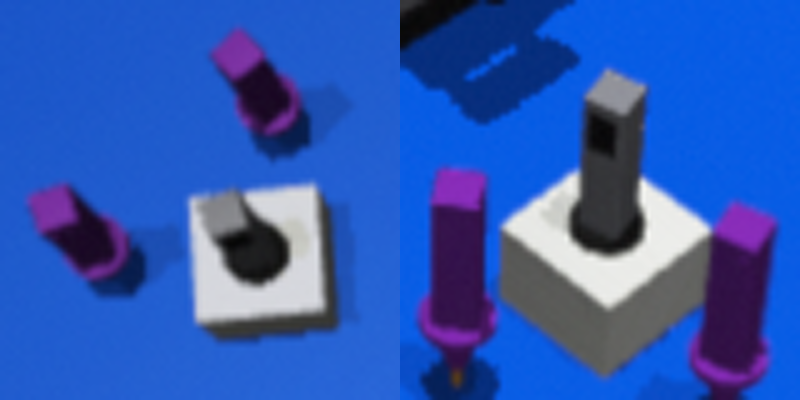

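The crop shows the grey tester's top near (226,213) in the left part, turned by roughly 25°. In the right part its top corners are at about (608,70), (647,88), (625,115) and (585,97). The purple decoys are well clear.

```bash
python3 - <<'E'
from h import *
t=r.camera('top');s=r.camera('scene')
q=[[285+(u-400)/5-.4,225+v/5-.4] for u,v in((608,70),(647,88),(625,115),(585,97))]
P=plane(s,q,.142)*1000;print(P.round(1)[:,:2],P.mean(0).round(1))
d=np.roll(P,-1,0)-P;print(np.degrees(np.arctan2(d[:,1],d[:,0])).round(1)%90,np.linalg.norm(d,axis=1).round(1))
q2=[[150+u/5-.4,140+v/5-.4] for u,v in((200,208),(240,190),(252,222),(212,240))]
P=plane(t,q2,.142)*1000;print(P.round(1)[:,:2],P.mean(0).round(1))
d=np.roll(P,-1,0)-P;print(np.degrees(np.arctan2(d[:,1],d[:,0])).round(1)%90,np.linalg.norm(d,axis=1).round(1))
print(tri(t,np.mean(q2,0),s,np.mean(q,0)))
for y in (25,115): go(610.5,263.5,250,y)
E
```

```text
[[607.3 253.6]
 [601.4 273.1]
 [620.3 279.6]
 [626.7 260.1]] [613.9 266.6 142. ]
[16.9 19.  18.1 18.6] [20.4 20.  20.5 20.4]
[[615.5 278.1]
 [624.6 257.9]
 [607.7 251.3]
 [598.6 271.5]] [611.6 264.7 142. ]
[24.3 21.3 24.3 21.5] [22.2 18.1 22.1 18.1]
(array([0.6122589 , 0.26512124, 0.13975559]), np.float64(0.00024664482992237867))
shift [-60.7 227.9  -4.9] turn 68.6 | now [564.3  32.2 245.3] yaw 93.62 t 17.5 w 0.0444 F [-0.5 -0.2 -1. ] q7 1.55
shift [-60.7 227.9  -4.9] turn -21.4 | now [564.3  32.2 245.3] yaw 93.62 t 17.5 w 0.0444 F [-0.5 -0.2 -1. ] q7 1.55
```

```bash
python3 -m crank '[[[-4,14,0,-1,0],[-11,40,0,-4,0],[-20,75,0,-8,0],[-29,110,0,-12,0],[-38,145,0,-16,0],[-47,178,0,-16.5,0],[-55,207,0,-16.5,0],[-61,224,0,-16.5,0],[-63,229.5,0,-16.5,0],[-63,229.5,0,-16.5,0],[-63,229.5,0,-16.5,0]]]'; python3 - <<'E'
from h import *
go(612.5,265.3,150,110)
s=r.camera('scene');t=r.camera('top')
e=r.read_state()['ee_pos']*1000
A=comp(t,288,225,w=12);print(rect(t,A[0],.068))
A=comp(t,287,207,w=12,gold=True);print(rect(t,A[0],.068))
overlay('pics/o3.png',s,[(box(612.5,265.3,20,-11,11,-11,11,142),(0,255,0)),(box(612.5,265.3,20,-11,11,-11,11,62),(0,255,0)),(box(e[0],e[1],20,-9,9,-22,22,e[2]),(0,0,255))],325,250,80,7)
E
```

```text
time: 18.6
ee_pos: [0.6132, 0.2648, 0.246]
eef_rot: [-0.175, 0.985, -0.0, -0.0]
ft_force: [-0.3, -0.7, -0.1]
width: 0.0432
grip_force: 0.0
shift [ 0.4  0.7 96. ] turn 0.1 | now [613.2 264.8 246. ] yaw 110.13 t 18.6 w 0.0432 F [-0.3 -0.7 -0.1] q7 1.5
[528.7  29.3  58.5  29.7  89.3]
[561.4  33.   62.6  61.5  -0.7]
```

View pics/o3.png

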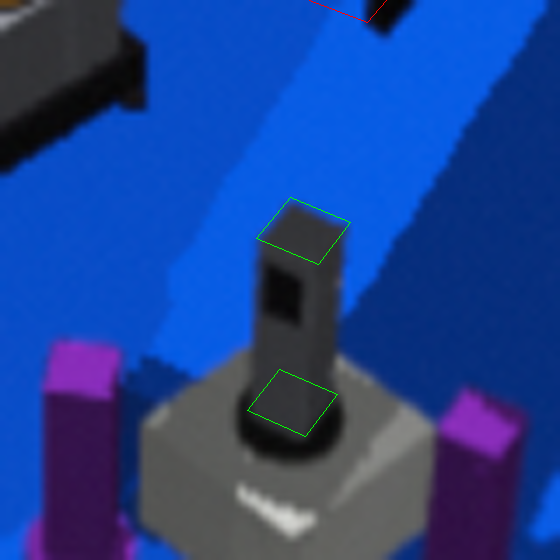

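The green outline fits the handle to about 1 mm (top corners near (290,200) and (348,222)), and the yaw agrees. I'm descending to grip the handle.

```bash
python3 -m crank '[[[0,0.7,15,0,0],[0,0.7,40,0,0],[0,0.7,70,0,0],[0,0.7,100,0,0],[0,0.7,125,0,0],[0,0.7,140,0,0],[0,0.7,146,0,0],[0,0.7,146,0,0],[0,0.7,146,0,0]]]';python3 -m crank '[[[0,0,0,0,-0.3],[0,0,0,0,-0.4],[0,0,0,0,-0.5],[0,0,0,0,-0.6],[0,0,0,0,-0.7],[0,0,0,0,-0.7]]]' 30
```

```text
time: 19.6
ee_pos: [0.6137, 0.2662, 0.1015]
eef_rot: [-0.175, 0.985, 0.0, 0.001]
ft_force: [-0.1, 0.9, -0.0]
width: 0.0436
grip_force: 0.0
time: 20.2
ee_pos: [0.6131, 0.266, 0.1005]
eef_rot: [-0.175, 0.985, 0.0, 0.0]
ft_force: [-0.4, -0.2, 2.3]
width: 0.0216
grip_force: 29.9
```

```bash
python3 -m crank '[[[0,0,-5,0,-0.7],[0,0,-15,0,-0.7],[0,0,-30,0,-0.7],[0,0,-50,0,-0.7],[0,0,-75,0,-0.7],[0,0,-100,0,-0.7],[0,0,-115,0,-0.7],[0,0,-120,0,-0.7],[0,0,-120,0,-0.7]]]'; python3 - <<'E'
from h import *
t=r.camera('top');s=r.camera('scene')
def gold(c,u,v,w=14):
    im=c['image'].astype(int);m=(im[:,:,0]-im[:,:,2]>40)&(im[:,:,1]-im[:,:,2]>15);k=np.zeros(m.shape,bool);k[v-w:v+w,u-w:u+w]=1
    n,l,st,ce=cv2.connectedComponentsWithStats((m&k).astype(np.uint8));i=1+np.argmax(st[1:,4]);return ce[i],st[i]
C=(560,31.6,3.6);p=np.array(box(*C,2.3,2.3,16,16,71)[0])/1000;print('pred',p)
g1=gold(t,*proj(t,p)[0].astype(int));g2=gold(s,*proj(s,p)[0].astype(int));print(g1,g2)
X,e=tri(t,g1[0],s,g2[0]);print('terminal',X,e,plane(t,[g1[0]],.071),plane(s,[g2[0]],.071))
ee=r.read_state()['ee_pos'];tip=ee-[0,0,.0935-.005]
g3=gold(s,*proj(s,tip)[0].astype(int),w=10);print('tip pred',proj(s,tip),g3)
g4=gold(t,*proj(t,tip)[0].astype(int),w=10) if 0 else None
X=X*1000; go(X[0],X[1],220,110)
E
```

```text
time: 21.1
ee_pos: [0.6132, 0.266, 0.2207]
eef_rot: [-0.175, 0.985, 0.0, 0.0]
ft_force: [-0.3, -0.3, -1.5]
width: 0.022
grip_force: 29.9
pred [0.56129081 0.04771285 0.071     ]
(array([280.57575758, 206.42424242]), array([278, 204,   6,   6,  33], dtype=int32)) (array([285.79310345, 207.75862069]), array([283, 206,   7,   5,  29], dtype=int32))
terminal [0.56137093 0.04836683 0.07064155] 0.0007398800199031511 [[0.5610275  0.04861439 0.071     ]] [[0.56185661 0.04839778 0.071     ]]Traceback (most recent call last):
  File "<stdin>", line 10, in <module>
  File "<stdin>", line 5, in gold
    return _wrapfunc(a, 'argmax', axis=axis, out=out, **kwds)
    return bound(*args, **kwds)
ValueError: attempt to get argmax of an empty sequence
```

```bash
python3 -m crank '[[[6,-9,0,0,-0.7],[18,-27,0,0,-0.7],[34,-52,0,0,-0.7],[51,-78,0,0,-0.7],[68,-104,0,0,-0.7],[86,-130,0,0,-0.7],[102,-155,0,0,-0.7],[114,-173,0,0,-0.7],[121,-184,0,0,-0.7],[123,-187,0,0,-0.7],[123,-187,10,0,-0.7],[123,-187,20,0,-0.7],[123,-187,20,0,-0.7]]]'; python3 - <<'E'
from h import *
go(561.4,48.2,180,110)
s=r.camera('scene');e=r.read_state()['ee_pos']*1000
z=e[2]-93.5;h=R.from_quat(r.read_state()['eef_rot'])
line=lambda x,y,z0,z1:[[x,y,z0],[x,y,z1]]
overlay('pics/o4.png',s,[(line(e[0],e[1],z,z+16),(0,255,0)),(box(e[0],e[1],20,-11,11,-11,11,z+51),(0,255,0)),(box(561.4,48.2,0,-2,2,-2,2,71),(0,0,255))],285,190,70,8)
im=s['image'].astype(int);u,v=proj(s,np.array([e[0],e[1],z+5])/1000)[0].astype(int);print(u,v)
print((im[v-8:v+8,u-6:u+7,0]-im[v-8:v+8,u-6:u+7,2]))
E
```

```text
time: 22.5
ee_pos: [0.5608, 0.0492, 0.1978]
eef_rot: [-0.176, 0.984, 0.0, -0.002]
ft_force: [-0.2, -0.8, -2.1]
width: 0.022
grip_force: 29.9
shift [-0.2 -1.2 17.8] turn 0.2 | now [560.8  49.2 197.8] yaw 110.22 t 22.5 w 0.022 F [-0.2 -0.8 -2.1] q7 1.81
286 196
[[-187 -178 -120  -42   -5   -1    0   -1   -7  -57 -162 -185 -189]
 [-192 -190 -178  -79  -14   -2   -1   -1  -12  -75 -172 -190 -191]
 [-189 -193 -184  -95  -23   -2   -1    0  -32 -133 -181 -192 -189]
 [-191 -193 -186 -125  -46   -6   -1   -2  -49 -168 -190 -191 -192]
 [-192 -192 -192 -177  -85  -19   -1   -9  -65 -170 -191 -194 -191]
 [-193 -189 -192 -186 -122  -38    2  -16  -74 -151 -183 -191 -193]
 [-192 -192 -187 -171 -137  -36   23    2  -19  -80 -147 -179 -190]
 [-188 -179 -157 -103  -36   23   56   21   -1  -17  -54 -115 -167]
 [-171 -109  -45  -22   -5   34   60   22   -5   -6  -10  -25  -88]
 [-102  -35   -9   -5   -3   21   52   19   -2   -5   -5   -6  -17]
 [ -17   -7   -5   -5   -4    2   18    0   -4   -5   -6   -5   -5]
 [  -5   -4   -3   -5   -4   -4   -3   -5   -6   -5   -6   -6   -6]
 [  -3   -4   -3   -3   -3   -4   -5   -4   -4   -4   -6   -5   -5]
 [  -4   -3   -5   -4   -5   -4   -3   -4   -4   -4   -5   -6   -5]
 [  -3   -5   -3   -5   -3   -3   -4   -5   -4   -3   -4   -3   -4]
 [  -4   -4   -4   -4   -5   -4   -4   -3   -4   -3   -4   -3   -4]]
```

View pics/o4.png

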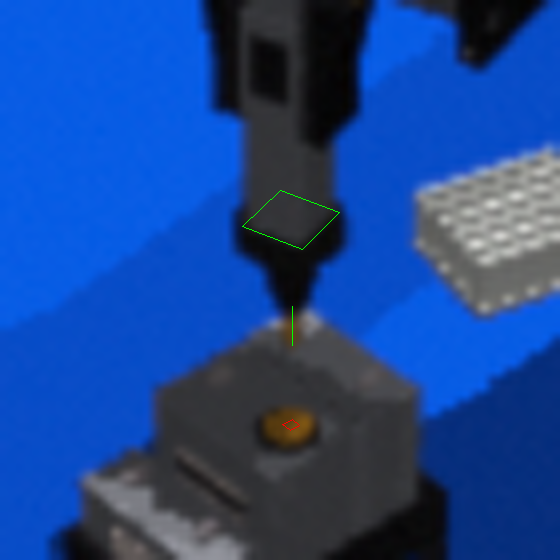

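The overlay shows the tip (green line, near (292,345)) on its predicted position, and the terminal (red, (289,425)) straight below it. I'm lowering slowly.

```bash
python3 -m crank '[[[0,-0.6,6,0,-0.7],[-0.2,-1.2,14,0,-0.7],[-0.2,-1.2,22,0,-0.7],[-0.2,-1.2,28,0,-0.7],[-0.2,-1.2,28,0,-0.7],[-0.2,-1.2,28,0,-0.7]]]'; python3 -m crank '[[[0,0,1,0,-0.7],[0,0,2,0,-0.7],[0,0,3,0,-0.7],[0,0,4,0,-0.7],[0,0,4,0,-0.7],[0,0,4,0,-0.7]]]'; python3 - <<'E'
from h import *
F=[r.read_state()['ft_force'][2] for _ in range(20)];print(np.mean(F),np.std(F))
go(561.4,48.2,159.5,110)
E
```

```text
time: 23.15
ee_pos: [0.5624, 0.047, 0.1722]
eef_rot: [-0.175, 0.985, 0.0, -0.0]
ft_force: [0.4, -0.9, 0.2]
width: 0.0219
grip_force: 29.9
time: 23.75
ee_pos: [0.5624, 0.047, 0.1682]
eef_rot: [-0.175, 0.985, 0.0, 0.0]
ft_force: [1.2, 0.7, -0.3]
width: 0.022
grip_force: 29.9
-0.3136255594082291 0.0
shift [0.6 1.5 8.7] turn 0.1 | now [562.4  47.  168.2] yaw 110.12 t 23.75 w 0.022 F [ 1.2  0.7 -0.3] q7 1.81
```

```bash
cat >> h.py <<'E'
def favg(n=8):
    F=[]
    for _ in range(n): r.camera('scene'); F.append(r.read_state()['ft_force'])
    print('Favg',np.mean(F,0).round(2),'sd',np.std(F,0).round(2)); go(561.4,48.2,159.5,110)
E
python3 -m crank '[[[0.4,0.8,0,0,-0.7],[0.6,1.3,0,0,-0.7],[0.6,1.3,0,0,-0.7]]]'|sed -n 2p; python3 -c "from h import *;favg()"
python3 -m crank '[[[0,0,1,0,-0.7],[0,0,2,0,-0.7],[0,0,3,0,-0.7],[0,0,3,0,-0.7]]]'|sed -n 2p; python3 -c "from h import *;favg()"
```

```text
ee_pos: [0.5614, 0.0481, 0.1683]
Favg [-0.05 -0.03 -0.69] sd [0.34 0.44 0.33]
shift [-0.   0.2  8.7] turn 0.1 | now [561.4  48.  168.2] yaw 110.12 t 24.45 w 0.0218 F [-0.4 -0.3 -1. ] q7 1.81
ee_pos: [0.5613, 0.048, 0.165]
Favg [ 0.21  0.14 -1.01] sd [0.45 0.36 0.47]
shift [-0.   0.2  5.7] turn 0.1 | now [561.4  48.  165.2] yaw 110.12 t 25.25 w 0.0217 F [ 0.2  0.2 -0.9] q7 1.81
```

```bash

python3 -m crank '[[[0,0,1,0,-0.7],[0,0,2,0,-0.7],[0,0,2,0,-0.7]]]'|sed -n 2p; python3 -c "from h import *;favg()"
python3 -m crank '[[[0,0,1,0,-0.7],[0,0,2,0,-0.7],[0,0,2,0,-0.7]]]'|sed -n 2p; python3 -c "from h import *;favg(12)"
```

```text
ee_pos: [0.5615, 0.048, 0.1633]
Favg [-0.01  0.23  0.73] sd [0.59 0.4  0.45]
shift [0.  0.2 3.8] turn 0.1 | now [561.5  48.  163.3] yaw 110.12 t 25.95 w 0.0221 F [-0.3  0.3  1.1] q7 1.81
ee_pos: [0.5615, 0.048, 0.1611]
Favg [ 0.3  -0.05  0.98] sd [0.45 0.64 0.55]
shift [-0.   0.2  1.8] turn 0.1 | now [561.4  48.  161.3] yaw 110.12 t 26.85 w 0.0221 F [ 0.6 -0.1  1.7] q7 1.81
```

```bash

python3 -m crank '[[[0,0,1,0,-0.7],[0,0,1.7,0,-0.7],[0,0,1.7,0,-0.7],[0,0,1.7,0,-0.7]]]'|sed -n 2p; python3 - <<'E'
from h import *
favg(20)
s=r.camera('scene');e=r.read_state()['ee_pos']*1000
z=e[2]-93.5
overlay('pics/o5.png',s,[(box(e[0],e[1],20,-11,11,-11,11,z+51),(0,255,0)),(box(561.4,48.2,0,-2,2,-2,2,71),(0,0,255))],285,195,80,7)
E
```

```text
ee_pos: [0.5615, 0.048, 0.1596]
Favg [0.43 0.08 1.43] sd [0.6  0.44 0.45]
shift [-0.   0.2  0. ] turn 0.1 | now [561.4  48.  159.5] yaw 110.12 t 28.25 w 0.022 F [0.5 0.8 0.9] q7 1.81
```

View pics/o5.png

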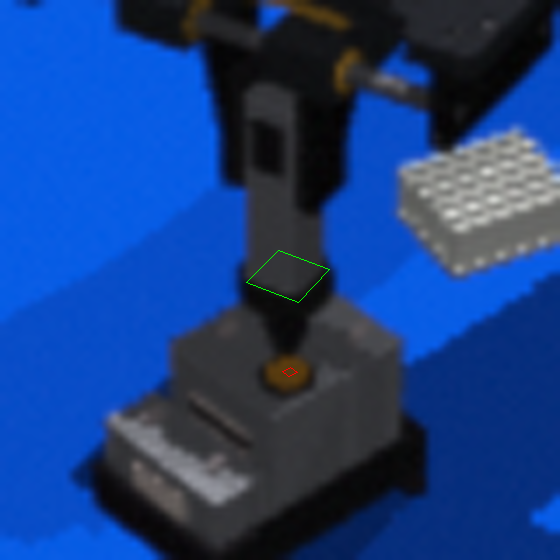

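The tester stands upright on the centre of the terminal (289,372). The force is about 2.3 N and the travel about 4.5–5 mm, so I'm handing in.

```bash
python3 -c "
from bench import r
print(r.close_job())"
```

```text
the job is handed in; nothing more can be done
None
```

Both packs are seated on the floor of the carrier's free bay, and I handed the job in at about 28 s with the tester gripped upright and its tip pressed about half-way (roughly 2.3 N) onto the middle of the wide pack's terminal.

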